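# Zero a bore sensor in its setting ring

## Robot

A 7-joint arm with a two-finger parallel gripper is mounted at the origin on a cart in front of the work surface, level with it; the furniture and walls round the work are solid. World frame = base frame: x ahead of the robot, y to its left, z up, the work surface at z = 0. Lengths are in m, angles in rad, forces in N, time in s.
With the tool pointing down it reaches from about 0.35 to 0.9 m from the base axis. Payload 8.1 kg.
Tool frame: the origin (TCP) lies at the centre of the arm's flange, where the gripper is bolted on; the fingertips stand 178 mm ahead of it and the grasp point (between the pads) lies 159 mm ahead of it; z points along the fingers, y is the direction in which the jaws open and shut (so a half turn about z gives the same grasp; the last joint's range is limited). The gripper opens to 92 mm and grips with 3 to 60 N. Pads are 19 mm wide; open, the fingers measure 130 mm over their backs; the gripper's body (75 mm by 190 mm) begins 47 mm behind the grasp point.
Start: joints at [1.158, 0.434, 0.025, 1.573, -0.012, 1.134, -0.075], TCP at [0.191, -0.595, 0.405] pointing down, gripper open.
Joint ranges: [-2.62, 2.62], [-0.44, 2.09], [-1.27, 1.32], [0.08, 2.57], [-1.32, 4.46], [0.12, 2], [-2.74, 2.74]. Speed limits (rad/s): [2.22, 2.22, 3.01, 3.01, 3.14, 3.14, 3.14].

## Interface

Orientations are given as a rotation vector (axis times angle).
In Python, from cell import arm, get_image, camera_model gives the robot as it stands. The module is installed in compiled form; this text tells all that it offers.
- The arm moves only by the shell command python3 -m pendant 'ROWS' [FORCE]. ROWS is JSON, a list that holds one entry, the list of rows, each a list of 7 numbers: the shift along the tool's x, y, z in mm, then the turn, a rotation vector about the tool's x, y, z in rad, then the closure, from -1 (fully open) to 1 (shut). In form: [[[x, y, z, rx, ry, rz, hand], ...]]. A call has 1 to 20 rows; each row is the pose to reach, as a shift and turn from the pose commanded when the call began, along the tool's axes at that moment; what a row does not reach only later rows make up. A row lasts 1/8 s, in which the tool goes at most 62.5 mm and 10.7 degrees, less where a joint would pass 70% of its speed; a pose out of reach is approached as far as the arm can. A call with a gripper value outside its range is refused whole. The fingers move at their own pace and stop on an object; FORCE is the grip in N (left out, the last holds). Time passes only in rows, so rows that repeat a pose let the fingers close. It gives the time, the measured TCP pose, the force and the opening at its end, in the units of the state.
- arm.observe(): the state, without advancing time (a new reading comes with each control period).
- get_image(name): name is "side" or "top"; returns the picture (384x512x3 uint8, red, green, blue); there is no depth.
- camera_model(name): a dict with "fx", "fy", "cx", "cy" (pixels), "k1" (the pictures are not rectified: a ray, as slopes to the right and down, at radius r is drawn at 1 + k1 r^2 times it, then the intrinsics apply), "position" and "orientation" of the camera in the world. Camera axes: x right, y down, z forward; pixel columns grow to the right and rows downward; lengths in m; the calibration is good to about 2 mm. A picture is of the moment at which its call begins. camera_model takes no time and is no camera call.
- arm.sign_off(): hands the job in, once; it reports no verdict.
The state is a dict: "clock": time; "joints": joint angles; "dq": joint speeds; "joint_efforts": joint torques, N m; "position": TCP position; "ee_rot": TCP orientation; "force": force on the tool from outside, world axes, zero at the start; "ft_torque": the same for the moment, N m; "width": opening from 0.0 (shut) to 1.0 (fully open).
Only numpy, scipy, OpenCV 4.12 (cv2) and the standard library are available. Lean on these libraries where they do the work, as an engineer would, in place of code of your own. Each camera call takes 0.05 s, during which the arm holds its last target.

## Task

Take the bore sensor out of its holder, dip its tip into the air-blow cleaning pot to about half the pot's depth, then lower its stem through the raised setting ring until the tip is about 20 mm below the ring's underside, never letting it touch the ring or its stand. Finish while still holding the sensor there, upright, still and centred in the ring; leave the loose loupe, flange and bearing where they are.

Things in the scene. Friction and masses are not known exactly. Their poses are not given: they have to be found in the camera images.
- probe: the bore sensor, loose, 120 g (0.7 to 1.4 times that): straight round rod 145 mm long, upright at the start. From the tip up: steel stem 8 mm in diameter and 75 mm long, steel collar 30 mm in diameter and 6 mm thick, aluminium handle 22 mm in diameter and 64 mm long. Origin at the tip, z runs along the rod from tip to handle. It hangs by its collar on the holder
- probe_grip (a point): middle of the sensor's handle, on its axis: 113 mm above the tip, 32 mm above the collar's top; the place to grip, from above, at any yaw
- probe_tip (a point): the free lower end of the sensor's stem, on its axis; z runs from tip to handle
- probe_holder: fixed upright grey tube 36 mm in outer diameter, open top 92 mm above the worktop, on a square dark foot 76 mm wide; bore 16 mm. The stem hangs in the bore, tip 17 mm above the worktop, so lift it straight up by more than 80 mm to free it. Origin under the tube at worktop height
- pot_rim (a point): centre of the mouth of the cleaning pot, a fixed, empty round aluminium cup on a dark disc foot 68 mm in diameter with a small air nipple at its side. Rim 45 mm above the worktop, about 54 mm in outer diameter, inner diameter about 40 mm, 33 mm deep; z up
- ring_centre (a point): centre of the setting ring's bore, half-way through it, 97 mm above the worktop. The ring is level steel, 38 mm outside, bore 22 mm, 16 mm thick (top face 8 mm above this point, underside 8 mm below), held in an aluminium fork. Free air below it down to the foot plate, whose top is 87 mm below this point. z is the bore's axis, up; x points to the post
- ring_stand: the fixed stand that carries the ring: dark foot plate 100 x 76 x 10 mm, one aluminium post 108 mm high centred 50 mm from the bore axis in the stand's +x direction. Origin under the ring at worktop height, z up
- loupe: bystander: black eye loupe, 34 mm across, 30 mm high, loose; origin at its underside
- turned_flange: bystander: metal flange with hub, 57 mm across, 24 mm high, loose; origin at its underside
- bearing: bystander: ball bearing, 35 mm across, 11 mm high, loose; origin at its underside
Things that resemble listed ones, but are neither listed nor needed, are in the scene too. Leave any green or red look-alike of the probe alone. Leave any yellow look-alike of the part that bears pot_rim alone.

How it is judged:
On the way:
1. the held sensor's tip is inside the cleaning pot, at least 10 mm below its rim (contact force between the fingers and probe above 0.5 N and horizontal distance between probe_tip and pot_rim below 0.02 m and z of probe_tip in the frame of pot_rim below -0.01 m), for 0.1 s.
At the end, for the whole second after the job is handed in: The fingers hold the sensor still (under 10 mm/s), tip up to 3.5 mm from the bore's axis and 10 to 35 mm below the ring's underside, upright within 0.08 rad, handle up, touching neither ring nor stand (contact force between the fingers and probe above 0.5 N and horizontal distance between probe_tip and ring_centre below 0.0035 m and z of probe_tip in the frame of ring_centre between -0.043 and -0.018 m and angle between the z axis of probe_tip and the z axis of ring_centre, either way round below 0.08 rad and angle between probe_tip's own z axis and vertical below 0.08 rad and linear speed of probe below 0.01 m/s and contact force between probe and ring_stand below 0.2 N); the arm keeps its last pose, push and grip.
It fails at once if the sensor touches the setting ring or its stand (contact force between probe and ring_stand above 0.2 N).
It fails at once if the eye loupe is shoved more than 20 mm (distance of loupe from where it was at the start of the episode above 0.02 m).
It fails at once if the turned flange is shoved more than 20 mm (distance of turned_flange from where it was at the start of the episode above 0.02 m).
It fails at once if the ball bearing is shoved more than 20 mm (distance of bearing from where it was at the start of the episode above 0.02 m).
It also fails if it takes over 64 s, if anything falls off the work surface, if the arm or the gripper's body presses on something with over 40 N, if the wrist force passes 120 N, or if a joint passes its speed limit or range.

## Working session

There is one attempt and no reset: what is moved stays moved. The work goes in short steps, Python scripts to look and compute and a shell command to move; the robot and the scene stay as the last step left them, time stands still between calls to the robot, and variables do not carry over. Pictures are saved under pics/ and viewed, and the job is handed in when it is done.

```bash
mkdir -p pics; python3 - <<'E'
from cell import arm,get_image,camera_model
import cv2
for n in("side","top"):
    im=get_image(n); cv2.imwrite(f"pics/{n}0.png",im[:,:,::-1]); m=camera_model(n); print(n,m)
print(arm.observe())
E
```

```text
side {'fx': 360.05171451100597, 'fy': 360.05171451100597, 'cx': 255.28248403882384, 'cy': 196.86048164800226, 'k1': 0.011062440527648171, 'position': array([0.45838534, 1.06103542, 0.51155636]), 'orientation': array([-0.05897772,  2.55793571, -1.73230734])}
top {'fx': 432.6873679357631, 'fy': 432.6873679357631, 'cx': 255.56159009430687, 'cy': 188.7226530595177, 'k1': -0.055218866405800315, 'position': array([0.20852321, 0.02876057, 1.63455468]), 'orientation': array([-2.21229478,  2.0021218 , -0.21636853])}
{'clock': 0.1, 'joints': array([ 1.15836976,  0.43514387,  0.02499113,  1.57398597, -0.01161895,
        1.13399626, -0.07513854]), 'dq': array([ 0.00091931, -0.00020609, -0.00078965, -0.00151635,  0.00034214,
        0.00083842,  0.00017863]), 'joint_efforts': array([ 2.82263034e-03, -6.69127536e+01,  9.88035835e-01, -3.15146255e+01,
       -6.04024390e-02,  3.73370619e-02,  4.72341441e-06]), 'position': array([ 0.19046357, -0.59506073,  0.40403713]), 'ee_rot': array([-3.10267118e+00, -4.84317865e-01,  5.16269892e-04]), 'force': array([-0.15478604,  0.38908454,  0.32563932]), 'ft_torque': array([-0.0057626 , -0.00403596, -0.0317688 ]), 'width': 1.0003700841289156}
```

View pics/side0.png

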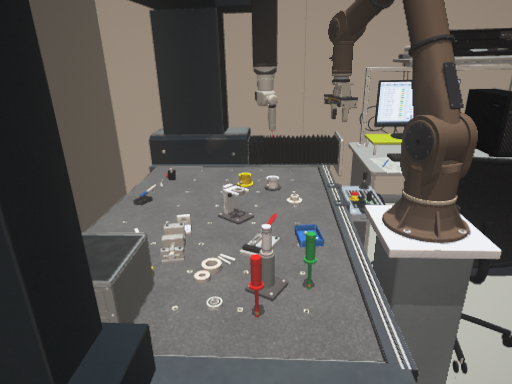

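View pics/top0.png

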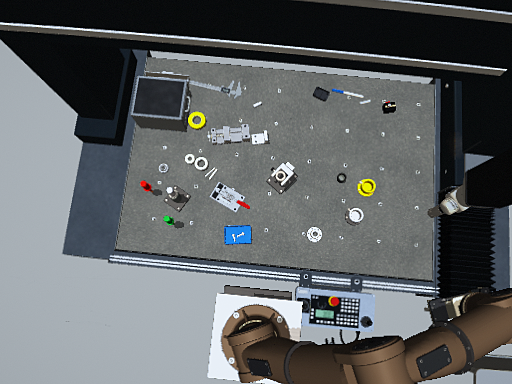

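The side view shows the grey holder with the sensor at about (267,250), with red (257,285) and green (310,260) look-alikes beside it. The ring stand is at (234,205), the aluminium pot at (272,184) and the yellow pot at (245,180). In the top view the sensor is near (176,193), the ring near (283,176) and the pot near (355,215). Next I take close crops.

```bash
python3 - <<'E'
import cv2,numpy as np
t=cv2.imread("pics/top0.png");s=cv2.imread("pics/side0.png")
def c(im,x,y,w,h): return cv2.resize(im[y:y+h,x:x+w],(400,300),interpolation=cv2.INTER_CUBIC)
a=np.vstack([np.hstack([c(t,136,170,80,60),c(t,250,150,80,60)]),np.hstack([c(t,320,175,80,60),c(t,290,205,80,60)])])
cv2.imwrite("pics/ct.png",a)
a=np.vstack([np.hstack([c(s,215,215,120,90),c(s,200,170,80,60)]),np.hstack([c(s,230,165,80,60),c(s,180,240,80,75)])])
cv2.imwrite("pics/cs.png",a)
E
```

```text
(no output)
```

View pics/ct.png

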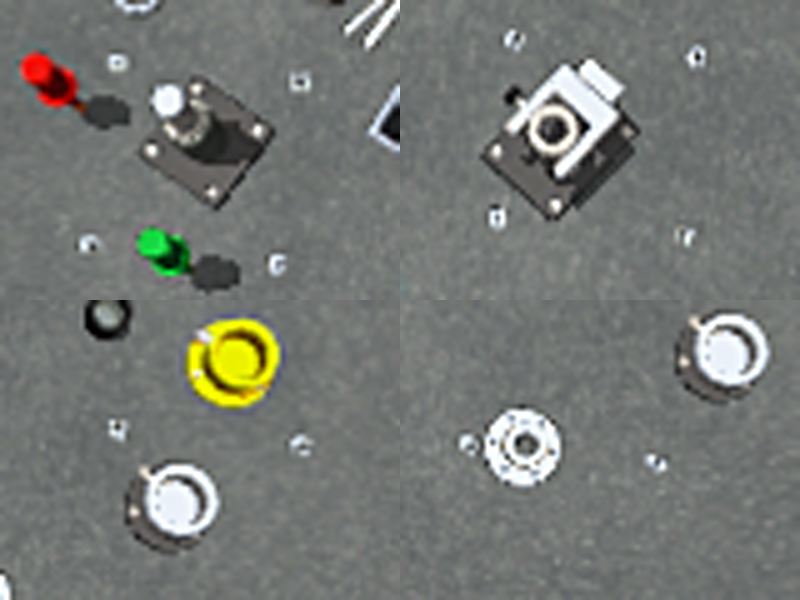

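View pics/cs.png

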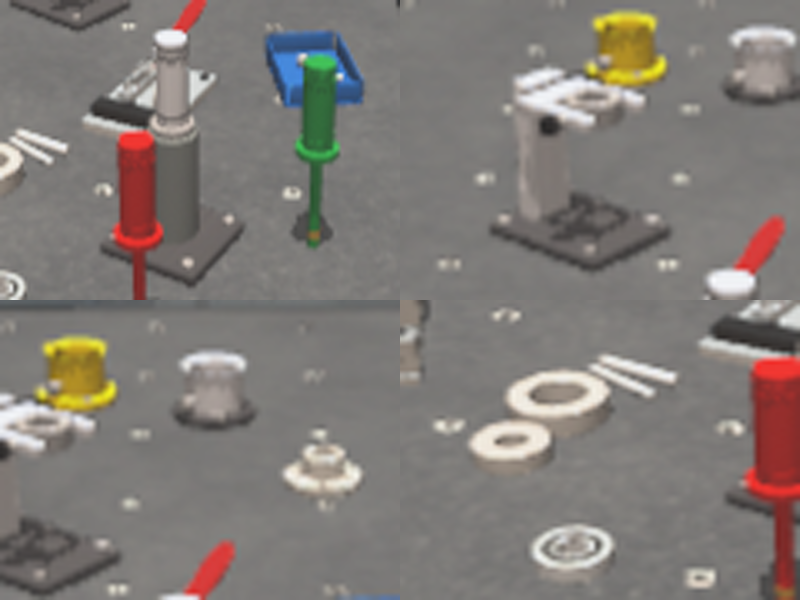

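```bash
cat > h.py <<'E'
import cv2,numpy as np
from scipy.spatial.transform import Rotation as R
from cell import arm,get_image,camera_model
def ray(n,uv):
    m=camera_model(n); K=np.array([[m['fx'],0,m['cx']],[0,m['fy'],m['cy']],[0,0,1]])
    p=(np.array(uv,float)-[m['cx'],m['cy']])/[m['fx'],m['fy']]
    q=p.copy()
    for _ in range(30): q=p/(1+m['k1']*(q@q))
    return m['position'], R.from_rotvec(m['orientation']).apply([*q,1.])
def plane(n,uv,z):
    o,d=ray(n,uv); return o+d*(z-o[2])/d[2]
def proj(n,P):
    m=camera_model(n); c=R.from_rotvec(m['orientation']).inv().apply(np.atleast_2d(P)-m['position'])
    q=c[:,:2]/c[:,2:]; q=q*(1+m['k1']*(q**2).sum(1,keepdims=True))
    return q*[m['fx'],m['fy']]+[m['cx'],m['cy']]
def tri(a,b):
    (o1,d1),(o2,d2)=ray("top",a),ray("side",b); d1=d1/np.linalg.norm(d1);d2=d2/np.linalg.norm(d2)
    t=np.linalg.lstsq(np.c_[d1,-d2],o2-o1,rcond=None)[0]
    p,q=o1+t[0]*d1,o2+t[1]*d2
    return (p+q)/2,np.linalg.norm(p-q)
E
python3 - <<'E'
from h import *
np.set_printoptions(precision=4,suppress=True)
S=lambda x,y,ox,oy,k:(ox+x/k,oy+y/k)
top={'probe_top':((169.4,190),.162),'ring':((280.8,176),.105),'pot':((356,214.6),.045),'flange':((290+123/5.,205+147/5.),.02),'green':((136+153/5.,170+243/5.),.15),'red':((136+38/5.,170+70/5.),.15),'loupe':((320+107/5.,175+15/5.),.03)}
for k,(uv,z) in top.items(): print(k,plane("top",uv,z))
# side handle top: crop scale 400/120
k=400/120
side={'probe_top':((215+171/k,215+38/k),.162),'ring':((200+192/5,170+100/5.),.105),'pot':((230+214/5,165+62/5),.045),'green':((215+320/k,215+64/k),.15),'red':((215+137/k,215+142/k),.15)}
for k,(uv,z) in side.items(): print(k,plane("side",uv,z),tri(top[k][0],uv))
o=arm.observe();print(R.from_rotvec(o['ee_rot']).as_matrix())
E
```

```text
probe_top [0.4846 0.3481 0.162 ]
ring [ 0.5875 -0.0356  0.105 ]
pot [ 0.4833 -0.3301  0.045 ]
flange [ 0.3975 -0.1847  0.02  ]
green [0.3857 0.3463 0.15  ]
red [0.4991 0.4444 0.15  ]
loupe [ 0.6216 -0.2703  0.03  ]
probe_top [0.4845 0.3592 0.162 ] (array([0.4852, 0.3491, 0.1571]), np.float64(0.0006595358909964673))
ring [ 0.5867 -0.0148  0.105 ] (array([ 0.5893, -0.036 ,  0.097 ]), np.float64(0.00022053282495842718))
pot [ 0.4813 -0.3179  0.045 ] (array([ 0.4827, -0.3309,  0.0408]), np.float64(0.0025113155558834986))
green [0.3888 0.3706 0.15  ] (array([0.3868, 0.3488, 0.1386]), np.float64(0.00046311080713486494))
red [0.5005 0.4683 0.15  ] (array([0.5018, 0.4479, 0.1376]), np.float64(0.00044686037080446427))
[[ 0.9524  0.3048 -0.0005]
 [ 0.3048 -0.9524  0.0013]
 [-0.0001 -0.0014 -1.    ]]
```

```bash
python3 - <<'E'
from h import *
np.set_printoptions(precision=4,suppress=True)
t=cv2.imread("pics/top0.png"); g=cv2.cvtColor(t,cv2.COLOR_BGR2GRAY)
def up(x,y,w,h,k=8):
    return cv2.resize(g[y:y+h,x:x+w],None,fx=k,fy=k,interpolation=cv2.INTER_CUBIC)
def blobs(name,x,y,w,h,th,z,amin,inv=False):
    k=8;u=up(x,y,w,h,k); m=((u<th) if inv else (u>th)).astype(np.uint8)
    cs,_=cv2.findContours(m,cv2.RETR_CCOMP,cv2.CHAIN_APPROX_NONE)
    for c in cs:
        if cv2.contourArea(c)<amin*64 or len(c)<20: continue
        (ex,ey),ax,_=cv2.fitEllipse(c)
        uv=((ex+.5)/k-.5+x,(ey+.5)/k-.5+y); print(name,th,np.array(uv),'axes',np.array(ax)/k,'area',cv2.contourArea(c)/64,plane("top",uv,z)[:2])
for th in(170,200,225): blobs('probe',160,182,18,16,th,.162,8)
for th in(120,150,180): blobs('ring',270,164,22,24,th,.105,6)
for th in(170,190,210): blobs('pot',342,202,30,26,th,.045,15)
K=420/12
vis=np.hstack([cv2.resize(t[164:188,268:292],(400,400),interpolation=0),cv2.resize(t[202:226,344:368],(400,400),interpolation=0)])
cv2.imwrite('pics/v.png',vis)
E
```

```text
probe 170 [169.0404 189.6028] axes [5.857  6.2247] area 28.3984375 [0.4859 0.3495]
probe 200 [169.0533 189.6125] axes [5.4016 5.7986] area 24.3984375 [0.4859 0.3495]
probe 225 [169.0698 189.634 ] axes [4.913  5.4345] area 20.71875 [0.4858 0.3494]
ring 120 [272.2579 166.5499] axes [4.1141 6.4987] area 10.5 [ 0.6197 -0.0015]
ring 120 [282.4494 172.8321] axes [17.7223 22.2633] area 277.2578125 [ 0.5999 -0.0406]
ring 120 [280.1003 175.525 ] axes [5.6412 5.9217] area 25.9140625 [ 0.589  -0.0329]
ring 120 [282.82   173.1902] axes [ 5.279  10.4297] area 18.15625 [ 0.5987 -0.0421]
ring 150 [282.5904 172.6957] axes [17.168  21.7658] area 264.4296875 [ 0.6005 -0.0411]
ring 150 [280.0827 175.4898] axes [5.9918 6.2747] area 29.1796875 [ 0.5891 -0.0329]
ring 150 [282.0622 173.9353] axes [ 7.9274 10.847 ] area 24.390625 [ 0.5956 -0.0395]
ring 180 [282.2864 172.9565] axes [15.2405 22.4562] area 221.40625 [ 0.5994 -0.04  ]
ring 180 [280.0876 175.4572] axes [6.3081 6.6049] area 32.34375 [ 0.5892 -0.0329]
pot 170 [355.5421 214.1938] axes [13.3779 16.0419] area 160.0390625 [ 0.4846 -0.3283]
pot 170 [355.8688 214.4258] axes [ 9.0915 10.3115] area 27.34375 [ 0.4839 -0.3296]
pot 190 [355.5606 214.2173] axes [13.1249 15.6236] area 152.9375 [ 0.4846 -0.3284]
pot 190 [356.0535 214.2938] axes [ 9.0211 10.4768] area 31.90625 [ 0.4844 -0.3303]
pot 210 [355.5914 214.2269] axes [12.8779 15.1911] area 146.046875 [ 0.4845 -0.3285]
pot 210 [356.2593 214.1758] axes [ 8.988  10.7483] area 37.328125 [ 0.485 -0.331]
```

View pics/v.png

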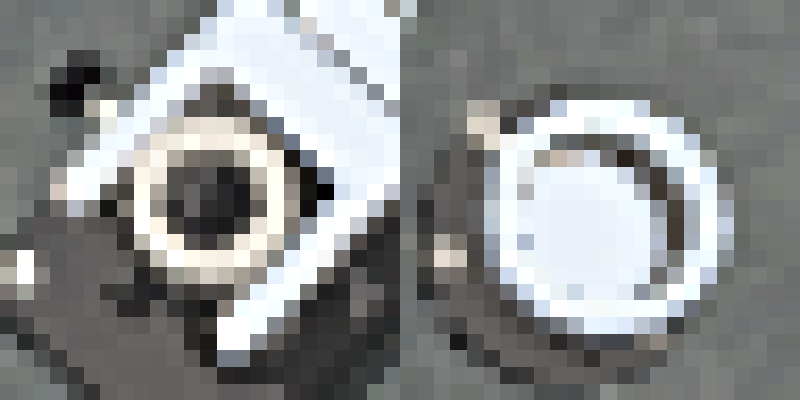

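```bash
cat >> h.py <<'E'
def shift(dst,yaw_to=None):
    o=arm.observe(); return R.from_rotvec(o['ee_rot']).inv().apply(np.array(dst)-o['position'])*1000
np.set_printoptions(precision=4,suppress=True)
E
python3 - <<'E'
from h import *
print(shift([.45,-.2,.404]));print(shift([.485,.3485,.404]))
E
```

```text
[ 367.5913 -297.1676    0.4052]
[ 568.0916 -808.9063    1.0896]
```

```bash
python3 -m pendant '[[[40,-32,0,0,0,-0.05,-1],[80,-65,0,0,0,-0.1,-1],[120,-97,0,0,0,-0.15,-1],[160,-130,0,0,0,-0.2,-1],[200,-162,0,0,0,-0.25,-1],[240,-195,0,0,0,-0.3,-1],[280,-227,0,0,0,-0.35,-1],[320,-260,0,0,0,-0.4,-1],[360,-292,0,0,0,-0.4,-1],[390,-340,0,0,0,-0.4,-1],[410,-390,0,0,0,-0.4,-1],[428,-440,0,0,0,-0.4,-1],[446,-490,0,0,0,-0.4,-1],[464,-540,0,0,0,-0.4,-1],[482,-590,0,0,0,-0.4,-1],[500,-640,0,0,0,-0.4,-1],[518,-690,0,0,0,-0.4,-1],[536,-735,0,0,0,-0.4,-1],[554,-775,0,0,0,-0.4,-1],[568,-808,1,0,0,-0.4,-1]]]'; python3 - <<'E'
from h import *
o=arm.observe();print(o['joints'],o['position'],R.from_rotvec(o['ee_rot']).as_matrix());print(shift([.485,.3485,.289]))
im=get_image("side"); cv2.imwrite("pics/s1.png",cv2.resize(im[100:340,150:470,::-1],(800,600),interpolation=cv2.INTER_CUBIC))
E
```

```text
clock: 2.6
position: [0.485, 0.3492, 0.4033]
ee_rot: [-2.945, -1.093, 0.001]
force: [0.2, -0.5, -0.7]
width: 1.003
[-0.3518  0.4466 -0.5185  1.6109  0.2365  1.1477 -1.786 ] [0.485  0.3492 0.4033] [[ 0.758   0.6522 -0.0006]
 [ 0.6522 -0.758  -0.0001]
 [-0.0006 -0.0003 -1.    ]]
[ -0.4138   0.5308 114.2558]
```

View pics/s1.png

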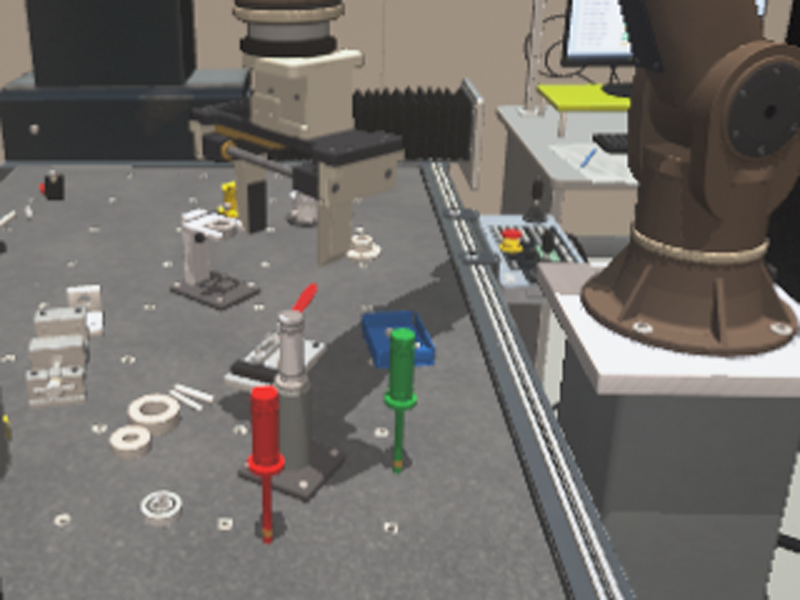

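The side view shows the open fingers straddling the sensor's axis at crop (291,315), with the red (265,400) and green (402,350) look-alikes outside the finger paths. I descend and grip.

```bash
python3 -m pendant '[[[0,0,30,0,0,0,-1],[0,0,60,0,0,0,-1],[0,0,85,0,0,0,-1],[0,0,100,0,0,0,-1],[0,0,110,0,0,0,-1],[0,0,114,0,0,0,-1],[0,0,114,0,0,0,-1]]]' 25; python3 - <<'E'
from h import *
o=arm.observe();print(o['position'],o['force'])
im=get_image("side"); cv2.imwrite("pics/s2.png",cv2.resize(im[180:330,200:400,::-1],(800,600),interpolation=cv2.INTER_CUBIC))
E
```

```text
clock: 3.52
position: [0.4853, 0.3475, 0.29]
ee_rot: [-2.946, -1.092, -0.001]
force: [0.9, -0.6, -0.2]
width: 1.001
[0.4853 0.3475 0.29  ] [ 0.9445 -0.6413 -0.1816]
```

View pics/s2.png

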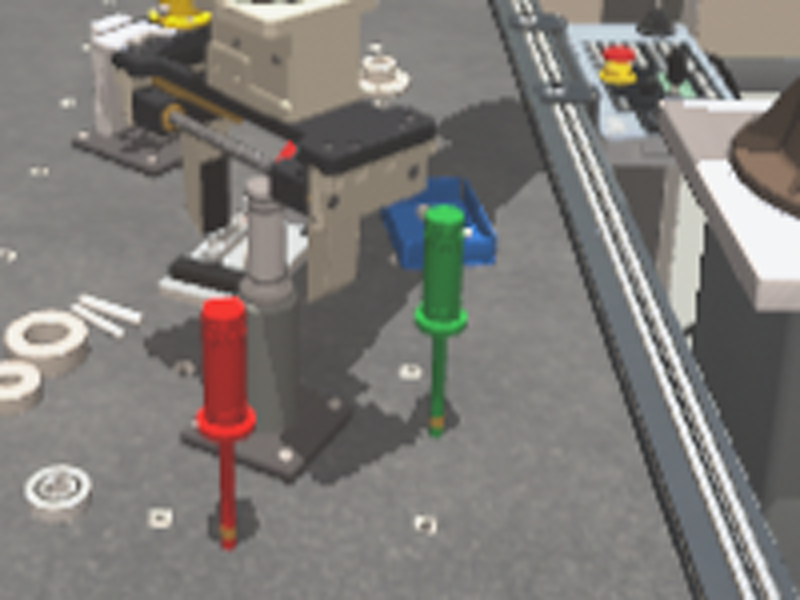

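The fingers straddle the handle at crop (267,230), clear of the red and green ones. I close.

```bash
python3 -m pendant '[[[0,0,0,0,0,0,1],[0,0,0,0,0,0,1],[0,0,0,0,0,0,1],[0,0,0,0,0,0,1],[0,0,0,0,0,0,1],[0,0,0,0,0,0,1],[0,0,0,0,0,0,1],[0,0,0,0,0,0,1]]]' 30
```

```text
clock: 4.58
position: [0.4852, 0.3475, 0.2897]
ee_rot: [-2.946, -1.092, 0.0]
force: [0.5, 1.0, -0.7]
width: 0.236
```

```bash
python3 -m pendant '[[[0,0,-10,0,0,0,1],[0,0,-25,0,0,0,1],[0,0,-45,0,0,0,1],[0,0,-65,0,0,0,1],[0,0,-85,0,0,0,1],[0,0,-105,0,0,0,1],[0,0,-125,0,0,0,1],[0,0,-140,0,0,0,1],[0,0,-145,0,0,0,1],[0,0,-145,0,0,0,1],[0,0,-145,0,0,0,1]]]'; python3 - <<'E'
from h import *
o=arm.observe();print(o['position'],o['force'])
im=get_image("side"); cv2.imwrite("pics/s3f.png",im[:,:,::-1]); cv2.imwrite("pics/s3.png",cv2.resize(im[100:280,170:410,::-1],(800,600),interpolation=cv2.INTER_CUBIC))
im=get_image("top"); cv2.imwrite("pics/t3.png",cv2.resize(im[130:230,110:260,::-1],(800,533),interpolation=cv2.INTER_CUBIC))
print(shift([.4845,-.329,.434]))
E
```

```text
clock: 5.95
position: [0.4851, 0.3472, 0.4339]
ee_rot: [2.945, 1.091, -0.002]
force: [0.3, -0.6, -1.7]
width: 0.232
[0.4851 0.3472 0.4339] [ 0.2991 -0.623  -1.6902]
[-441.1921  512.541     0.5045]
```

View pics/s3.png

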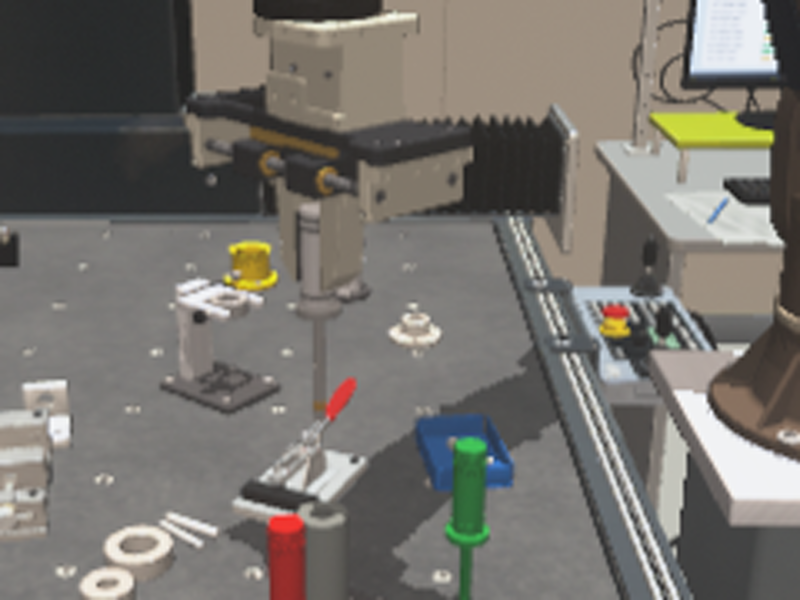

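View pics/t3.png

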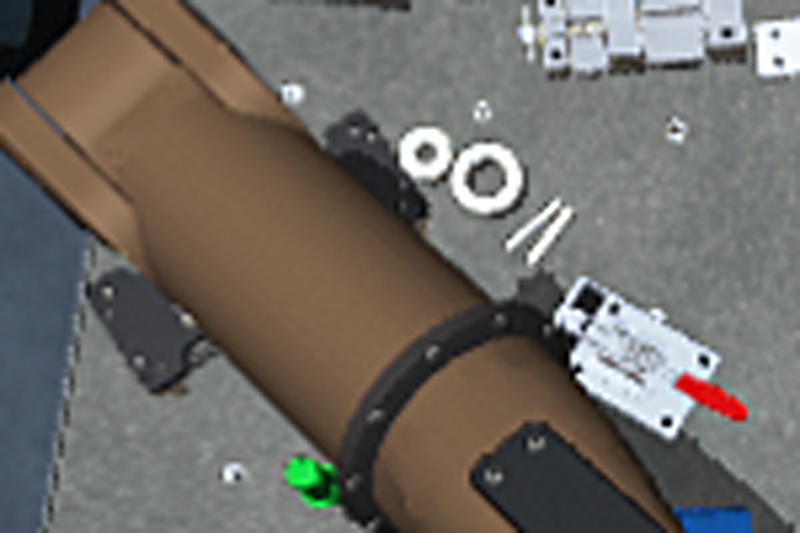

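The sensor is held free of the holder: handle top at crop (311,210), tip at (320,405). The arm hides it from the top camera. I compare the side view with the pose predicted for a rod on the tool axis.

```bash
python3 - <<'E'
from h import *
p=np.array([.4851,.3472,.4339-.159])
for dz in(.032,0,-.032,-.05,-.08,-.113): print(dz,proj("side",p+[0,0,dz]))
im=cv2.imread("pics/s3f.png").astype(int); g=im.sum(2)/3
for r in range(160,226,3): print(r,g[r,255:276].astype(int))
E
```

```text
0.032 [[265.4895 160.3621]]
0 [[265.656 175.191]]
-0.032 [[265.8176 189.5566]]
-0.05 [[265.9065 197.4422]]
-0.08 [[266.0515 210.2858]]
-0.113 [[266.2067 223.999 ]]
160 [113 112 113 117 117 117 117 117 118 115 122 103 108 111 110 112 113 116
 125 117 118]
163 [112 112 111 100  95 133 149 160 164 170 160 112 112 112 112 114 119 116
 115 116 115]
166 [113 113 110  88  64 101  95  93  95  91  88 113 113 113 114 114 119 116
 116 116 116]
169 [113 112 110  88  56  90 105  98  91  93  88 113 113 113 112 114 118 116
 116 116 116]
172 [113 113 110  88  60 101 125 131 136 137 131 113 112 113 113 113 118 116
 116 116 116]
175 [113 113 112 101  62 103 126 131 136 137 131 113 113 113 113 113 113 116
 117 116 116]
178 [116 113 114 106  60 101 125 132 136 137 130 114 114 113 113 114 115 117
 117 116 116]
181 [122 118 113 106  54  89 124 131 136 138 127 100 113 113 115 122 116 116
 116 116 115]
184 [123 123 122 115  93 109 124 131 135 137 128  99 113 113 106  99  96  96
  96 101 121]
187 [126 126 126 126 121 105 124 131 135 137 130 112 113 118 110 106 143 168
 169 163 129]
190 [124 123 123 123 122 1
[... 365 characters left out ...]
7 127 126 121 100 106 101 105 124 123 122 121 120
 121 122 121]
205 [199 190 160 128 127 127 127 127 121 100 105 102 105 125 123 124 124 124
 122 122 123]
208 [128 127 125 123 122 123 123 123 119  99 105 102 106 126 126 126 125 125
 125 125 127]
211 [125 125 125 126 126 126 127 127 124 105 105 104 108 129 128 128 128 128
 129 129 130]
214 [128 128 129 129 129 130 132 132 126 105 105 103 108 127 127 129 128 130
 125 113 112]
217 [126 128 128 131 131 129 127 128 125 104 105 104 108 130 127 118 113 112
 113 111 116]
220 [128 129 130 132 132 130 129 129 124  99 102 100 106 128 112 113 112 110
 104 101 127]
223 [152 130 130 129 127 127 126 127 121 100 102  99 102 112 112 109 108 122
 126 124 124]
```

```bash
python3 -m pendant '[[[-15,17,0,0,0,0.03,1],[-44,51,0,0,0,0.1,1],[-73,85,0,0,0,0.15,1],[-102,119,0,0,0,0.2,1],[-131,153,0,0,0,0.25,1],[-160,187,0,0,0,0.3,1],[-190,221,0,0,0,0.35,1],[-219,255,0,0,0,0.4,1],[-248,289,0,0,0,0.45,1],[-277,323,0,0,0,0.5,1],[-306,357,0,0,0,0.55,1],[-335,391,0,0,0,0.6,1],[-364,424,0,0,0,0.65,1],[-390,453,0,0,0,0.71,1],[-412,478,0,0,0,0.71,1],[-428,497,0,0,0,0.71,1],[-438,509,0,0,0,0.71,1],[-441,512,0,0,0,0.71,1],[-441,512,0,0,0,0.71,1]]]'; python3 - <<'E'
from h import *
o=arm.observe();print(o['joints'],o['position'],R.from_rotvec(o['ee_rot']).as_matrix())
im=get_image("side"); cv2.imwrite("pics/s4f.png",im[:,:,::-1]); cv2.imwrite("pics/s4.png",cv2.resize(im[70:220,180:380,::-1],(800,600),interpolation=cv2.INTER_CUBIC))
im=get_image("top"); cv2.imwrite("pics/t4.png",im[:,:,::-1])
print(shift([.4845,-.329,.301]))
p=o['position']-[0,0,.159]
print(proj("side",[p+[0,0,-.113],p+[0,0,.032]]),proj("side",[.4845,-.329,.045]))
E
```

```text
clock: 8.43
position: [0.4843, -0.3278, 0.4347]
ee_rot: [-3.141, 0.0, 0.0]
force: [0.3, 0.8, -0.8]
width: 0.237
[ 0.5792  0.352  -0.103   1.624   0.0381  1.1678 -1.1033] [ 0.4843 -0.3278  0.4347] [[ 1.     -0.     -0.0001]
 [-0.     -1.      0.0005]
 [-0.0001 -0.0005 -1.    ]]
[ -0.0816   1.8181 133.8146]
[[271.9728 148.2327]
 [271.818  110.7333]] [[272.0478 176.522 ]]
```

View pics/s4.png

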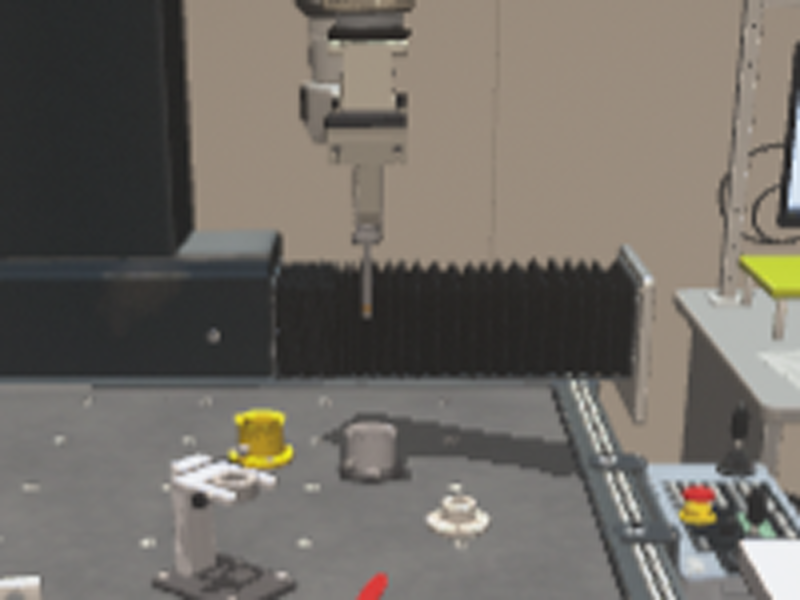

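View pics/t4.png

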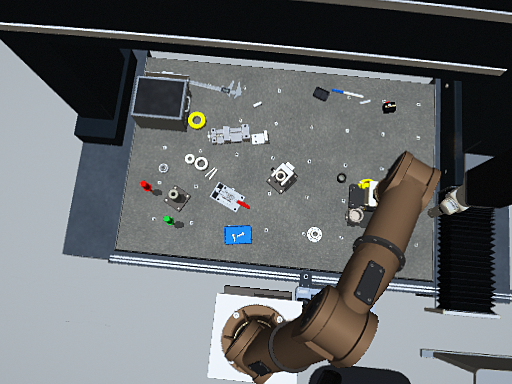

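In the side view the tip is at (272,149), about where predicted, and the aluminium pot's mouth is at (272.7,176), directly below. I dip to 16 mm below the rim.

```bash
python3 -m pendant '[[[-1,2,30,0,0,0,1],[-1,2,65,0,0,0,1],[-1,2,95,0,0,0,1],[-1,2,115,0,0,0,1],[-1,2,127,0,0,0,1],[-1,2,134,0,0,0,1],[-1,2,134,0,0,0,1],[-1,2,134,0,0,0,1],[-1,2,134,0,0,0,1]]]'; python3 - <<'E'
from h import *
o=arm.observe();print(o['position'],o['force'])
im=get_image("side"); cv2.imwrite("pics/s5.png",cv2.resize(im[110:200,220:340,::-1],(800,600),interpolation=cv2.INTER_CUBIC))
p=o['position']-[0,0,.159]
print(proj("side",[p+[0,0,-.113],p+[0,0,.032],p+[0,0,-.038],p+[0,0,-.032]]))
E
```

```text
clock: 9.65
position: [0.4835, -0.3305, 0.3014]
ee_rot: [3.141, -0.001, 0.001]
force: [0.6, -0.2, -1.4]
width: 0.235
[ 0.4835 -0.3305  0.3014] [ 0.5687 -0.1813 -1.3561]
[[272.3197 180.046 ]
 [272.1805 145.1567]
 [272.2485 162.327 ]
 [272.2428 160.8798]]
```

View pics/s5.png

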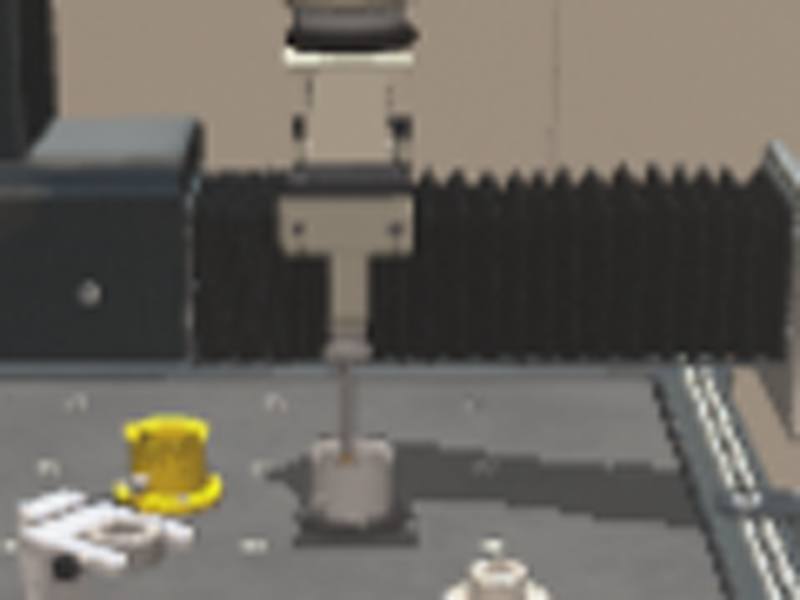

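```bash
python3 - <<'E'
from h import *
for dy in(-.027,-.02,0,.02,.027): print(dy,proj("side",[.4835,-.33+dy,.045]), 'in crop',(proj("side",[.4835,-.33+dy,.045])-[220,110])*6.667)
print(proj("side",[.4835,-.33+.034,.0]))
im=get_image("side")
cv2.imwrite("pics/s6f.png",im[:,:,::-1]);cv2.imwrite("pics/s6.png",cv2.resize(im[155:195,250:300,::-1],(800,640)[:2],interpolation=0)[:600])
s0=cv2.imread("pics/side0.png").astype(int)
print(s0[168:196,266:279].sum(2)//3)
print(im[168:196,266:279].astype(int).sum(2)//3)
E
```

```text
-0.027 [[272.408  174.3627]] in crop [[349.404 429.106]]
-0.02 [[272.3799 174.8954]] in crop [[349.2168 432.6574]]
0 [[272.2983 176.4433]] in crop [[348.6729 442.9776]]
0.02 [[272.2147 178.0309]] in crop [[348.1152 453.5623]]
0.027 [[272.1849 178.5963]] in crop [[347.9166 457.3314]]
[[272.1996 189.7574]]
[[121 122 121 121 121 121 122 121 122 121 121 122 122]
 [121 121 121 120 120 121 121 121 121 121 122 123 124]
 [122 122 122 122 122 122 122 122 122 123 123 123 124]
 [125 124 123 123 123 123 123 123 124 125 124 122 122]
 [124 124 124 124 124 124 125 125 125 125 125 124 123]
 [124 124 124 124 124 124 124 124 124 123 124 124 124]
 [123 123 123 122 122 123 123 123 123 123 123 124 124]
 [123 123 129 155 176 175 176 176 171 148 144 123 123]
 [137 190 226 230 232 230 219 219 222 229 227 219 168]
 [193 225 204 194 204 204 192 191 191 198 205 222 222]
 [177 216 147 126 150 156 161 160 156 147 152 190 204]
 [135 154 128 136 135 158 162 151 159 155 145 142 142]
 [123 115 119 132 131 144 146 139 144 143 131 119 118]
 [122 115 121 128 132 133 134 135 134 132 127 121 117]
 [124 119 124 141 143 14
[... 1587 characters left out ...]
29 132 134 136 136 134 132 126 119  99]
 [ 94 123 132 130 132 135 136 135 135 132 126 119  97]
 [ 98 119 118 125 133 135 136 135 135 131 126 118  94]
 [ 94 100 105 128 133 135 135 137 134 131 126 116  86]
 [ 76  79  90 113 123 128 139 137 129 111 105  89  73]
 [ 61  65  72  82  91  93 101 105 108  82  76  67  63]
 [ 62  61  62  63  63  63  63  66  75  64  62  61  61]
 [ 73  70  66  67  64  64  65  65  65  65  68  70  72]
 [ 76  76  74  74  73  74  75  75  74  74  76  78  78]
 [106 106 107 108 108 108 108 108 108 109 109 110 110]
 [118 118 120 121 121 121 121 121 122 122 123 122 123]
 [119 119 119 121 120 121 122 122 123 124 123 122 122]
 [121 120 120 120 120 121 122 121 122 123 123 124 123]]
```

View pics/s6.png

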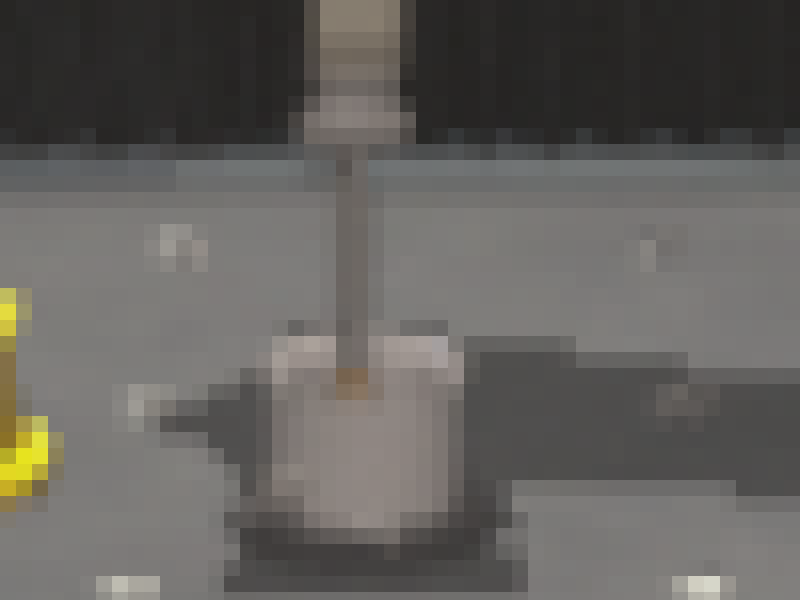

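The tip goes behind the pot's near rim at (272,179), about the near inner rim's predicted row plus the roughly 1 px row bias seen earlier. The rod in front of the pot would show down to row ~181, so the tip is inside. I lift out and hover above the ring.

```bash
python3 -m pendant '[[[0,0,-25,0,0,0,1],[0,0,-60,0,0,0,1],[0,0,-95,0,0,0,1],[0,0,-115,0,0,0,1],[0,0,-125,0,0,0,1],[10,-25,-125,0,0,0,1],[22,-60,-125,0,0,0,1],[34,-95,-125,0,0,0,1],[46,-130,-125,0,0,0,1],[58,-165,-125,0,0,0,1],[70,-200,-125,0,0,0,1],[82,-232,-125,0,0,0,1],[92,-260,-125,0,0,0,1],[99,-280,-125,0,0,0,1],[103,-292,-125,0,0,0,1],[104,-296,-125,0,0,0,1],[104,-296,-125,0,0,0,1],[104,-296,-125,0,0,0,1]]]'; python3 - <<'E'
from h import *
o=arm.observe();print(o['joints'],o['position'],R.from_rotvec(o['ee_rot']).as_matrix())
im=get_image("side"); cv2.imwrite("pics/s7f.png",im[:,:,::-1]); cv2.imwrite("pics/s7.png",cv2.resize(im[90:240,150:350,::-1],(800,600),interpolation=cv2.INTER_CUBIC))
im=get_image("top"); cv2.imwrite("pics/t7f.png",im[:,:,::-1]); cv2.imwrite("pics/t7.png",cv2.resize(im[120:240,200:360,::-1],(800,600),interpolation=cv2.INTER_CUBIC))
p=o['position']-[0,0,.159]
print(proj("side",[p+[0,0,-.113],p+[0,0,.032],p+[0,0,-.038],p+[0,0,-.032]]))
E
```

```text
clock: 12.0
position: [0.5872, -0.0354, 0.4257]
ee_rot: [3.141, -0.003, -0.0]
force: [-0.8, 0.1, -1.4]
width: 0.234
[ 0.1239  0.3724 -0.2135  1.6216  0.0849  1.1569 -1.6821] [ 0.5872 -0.0354  0.4257] [[ 1.     -0.0017 -0.0001]
 [-0.0017 -1.     -0.0006]
 [-0.0001  0.0006 -1.    ]]
[[238.3051 173.5544]
 [236.4589 128.4435]
 [237.3731 150.7631]
 [237.2964 148.8908]]
```

View pics/s7.png

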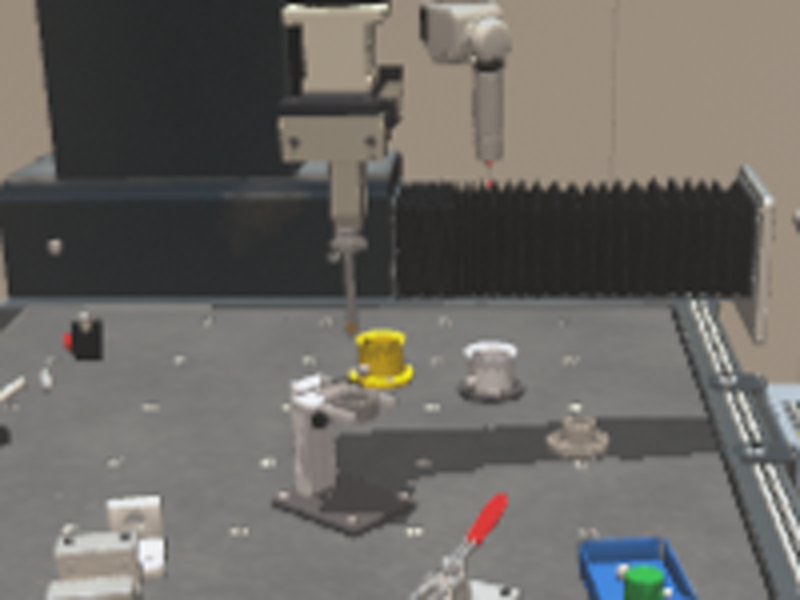

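View pics/t7.png

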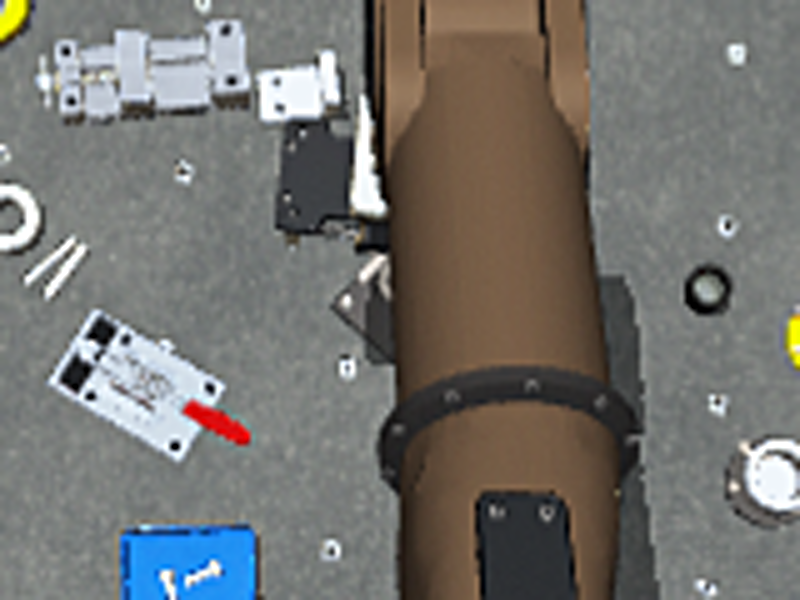

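The side view shows the rod hovering with its tip near (238,173) above the ring at about (239.5,190). The top view shows one gripper plate end at (256,156). I measure the columns more finely.

```bash
python3 - <<'E'
from h import *
s0=cv2.imread("pics/side0.png");s7=cv2.imread("pics/s7f.png")
g7=cv2.cvtColor(s7,cv2.COLOR_BGR2GRAY).astype(int)
print(g7[150:178:2,228:248])
a=cv2.resize(s0[180:204,222:254],(800,600),interpolation=cv2.INTER_CUBIC); cv2.imwrite("pics/ring.png",a)
for P in([.5872,-.0354,.105],[.5872,-.0354,.097],[.5872,-.0464,.105],[.5872,-.0244,.105],[.5982,-.0354,.105],[.5762,-.0354,.105]): print(P,proj("side",P))
for z in(.30,.32,.34): print(z,[(proj("top",[.5872+dx,-.0354+.095,z])[0]-[200,120])*5 for dx in(.0375,-.0375)])
E
```

```text
[[ 46  45  46  49  72 109 124 125 127 130 123 117 114  90  47  47  46  47
   46  50]
 [ 46  46  46  46  57  80  89 103 104 103  93  81  68  62  46  47  47  47
   47  50]
 [ 46  46  46  58  91 112 106  63 100  94  62  46  47  47  47  47  46  47
   46  50]
 [ 47  46  47  46  46  46  47  55  84  96  69  47  47  46  46  47  47  48
   46  60]
 [ 46  46  46  46  46  47  46  55  83  97  69  46  47  47  48  48  47  47
   47  63]
 [ 46  47  46  47  47  46  46  54  82  99  81  46  47  47  47  46  47  47
   47  52]
 [ 47  47  47  46  46  46  46  49  71 102  91  48  47  48  48  47  47  48
   48  51]
 [ 76  76  76  76  76  76  76  76  84 102  91  74  74  75  74  74  74  75
   76  85]
 [ 84  84  84  84  83  83  83  83  88 102  95  86  82  83  83  82  86  97
   97  97]
 [122 122 121 121 121 121 121 119 108 102  99 107 120 121 121 121 121 122
  122 123]
 [121 127 139 130 148 117 117 118 111 102  97 102 120 120 121 121 122 123
  122 123]
 [118 118 118 118 118 119 120 115 102  96  97 104 122 127 148 166 167 167
  167 163]
 [121 121 122 123 123 122 121 121 119 107 123 181 197 162 175 178 168 168
  168 170]
 [120 121 123 122 122 123 124 125 126 125 124 123 124 103 128 132 124 126
  133 113]]
[0.5872, -0.0354, 0.105] [[238.9007 187.7731]]
[0.5872, -0.0354, 0.097] [[238.9943 190.0669]]
[0.5872, -0.0464, 0.105] [[239.2439 186.6111]]
[0.5872, -0.0244, 0.105] [[238.5514 188.9554]]
[0.5982, -0.0354, 0.105] [[235.5481 187.7696]]
[0.5762, -0.0354, 0.105] [[242.2572 187.7765]]
0.3 [array([280.8648, 138.2669]), array([269.2521, 250.6099])]
0.32 [array([281.1083, 128.8333]), array([269.3313, 242.6778])]
0.34 [array([281.3589, 119.1283]), array([269.4129, 234.514 ])]
```

View pics/ring.png

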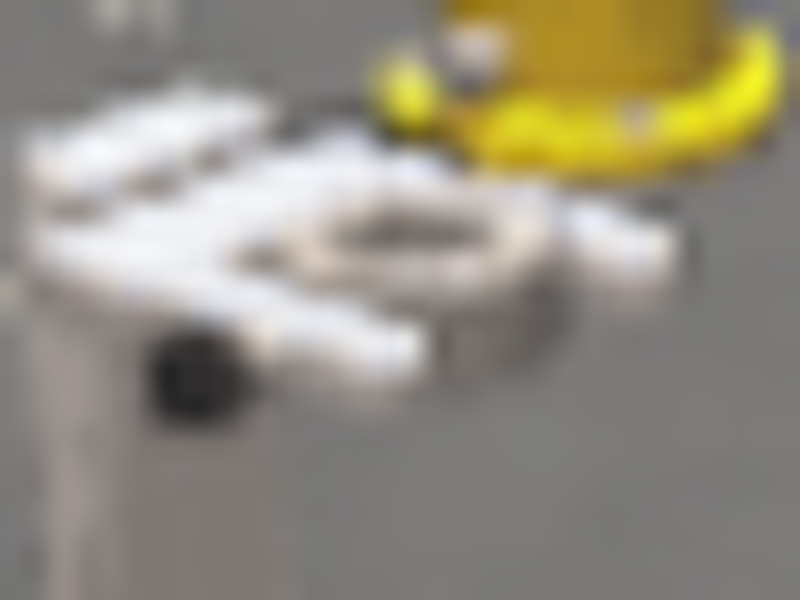

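```bash
python3 -m pendant '[[[0,-25,0,0,0,0,1],[0,-55,0,0,0,0,1],[0,-65,0,0,0,0,1],[0,-65,0,0,0,0,1],[0,-65,0,0,0,0,1]]]'; python3 - <<'E'
from h import *
o=arm.observe();print(o['position'],R.from_rotvec(o['ee_rot']).as_matrix()[:,1])
im=get_image("top"); cv2.imwrite("pics/t8f.png",im[:,:,::-1]); cv2.imwrite("pics/t8.png",cv2.resize(im[115:205,210:330,::-1],(800,600),interpolation=cv2.INTER_CUBIC))
p=o['position']
for z in(.30,.32,.34): print(z,[(proj("top",p*[1,1,0]+[dx,dy,z])[0]) for dx in(.0375,-.0375) for dy in(.095,-.095)])
E
```

```text
clock: 12.72
position: [0.5875, 0.0291, 0.4257]
ee_rot: [3.141, -0.003, -0.0]
force: [0.9, -0.9, -1.4]
width: 0.233
[0.5875 0.0291 0.4257] [-0.002 -1.     0.001]
0.3 [array([236.2539, 145.6284]), array([295.0101, 151.3437]), array([233.7017, 168.0537]), array([293.1382, 173.875 ])]
0.32 [array([236.0198, 143.7147]), array([295.6111, 149.508 ]), array([233.4277, 166.439 ]), array([293.7202, 172.3413])]
0.34 [array([235.7791, 141.7461]), array([296.2293, 147.6194]), array([233.1457, 164.7772]), array([294.3192, 170.7628])]
```

View pics/t8.png

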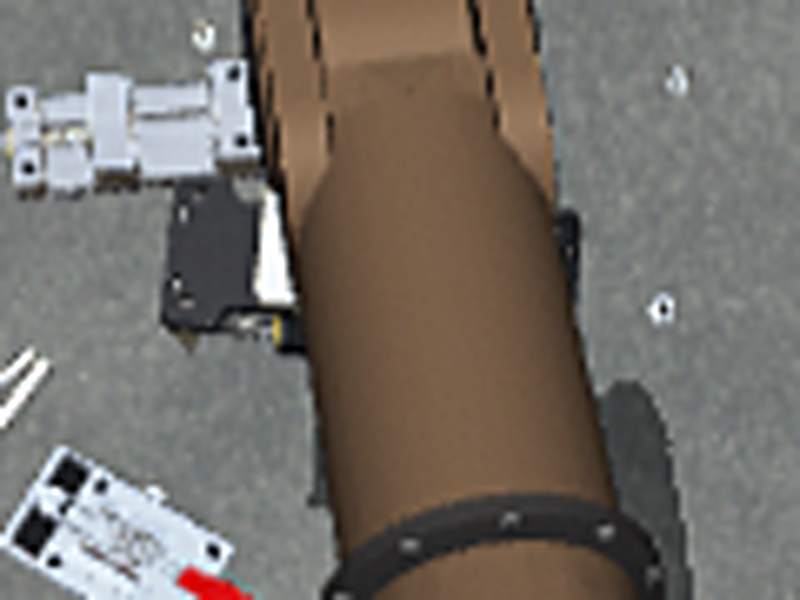

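The top view shows both plate ends, left edge at crop x≈165–172 and right edge at ≈578. Their midpoint gives the tool axis in the top camera, nearly free of height error. I refine it numerically.

```bash
python3 - <<'E'
from h import *
from scipy.optimize import brentq
g=cv2.cvtColor(cv2.imread("pics/t8f.png"),cv2.COLOR_BGR2GRAY).astype(float)
def cross(row,cols,lvl,rev):
    v=g[row,cols[0]:cols[1]]; 
    idx=range(len(v)-1) if not rev else range(len(v)-1,0,-1)
    for i in idx:
        j=i+1 if not rev else i-1
        if v[i]>=lvl>v[j]: return cols[0]+i+(v[i]-lvl)/(v[i]-v[j])*(1 if not rev else -1)
L=[(r,cross(r,(228,242),75,False)) for r in range(146,164)]
Rr=[(r,cross(r,(291,302),75,True)) for r in range(146,164)]
print(L);print(Rr)
p=np.array([.5875,.0291])
for z in(.32,.36):
  for conv in(0,.5):
    yl=[plane("top",(c+conv,r+conv),z)[:2] for r,c in L if c]; yr=[plane("top",(c+conv,r+conv),z)[:2] for r,c in Rr if c]
    l=np.median([y[1] for y in yl]);rr=np.median([y[1] for y in yr]); print(z,conv,l,rr,'mid',(l+rr)/2,'len',l-rr, 'top bias y',(l+rr)/2-p[1])
    print('  slope',np.polyfit([y[0] for y in yl],[y[1] for y in yl],1)[0],np.polyfit([y[0] for y in yr],[y[1] for y in yr],1)[0])
E
```

```text
[(146, np.float64(235.46296296296296)), (147, np.float64(235.58928571428572)), (148, np.float64(235.38709677419354)), (149, np.float64(234.83870967741936)), (150, np.float64(234.90769230769232)), (151, np.float64(235.07142857142858)), (152, np.float64(234.82857142857142)), (153, np.float64(234.85714285714286)), (154, np.float64(234.76923076923077)), (155, np.float64(234.75555555555556)), (156, np.float64(234.94444444444446)), (157, np.float64(234.24074074074073)), (158, np.float64(233.92857142857142)), (159, np.float64(233.92957746478874)), (160, np.float64(233.9620253164557)), (161, np.float64(233.8505747126437)), (162, np.float64(233.61904761904762)), (163, np.float64(233.69736842105263))]
[(146, np.float64(295.11764705882354)), (147, np.float64(296.3369565217391)), (148, np.float64(296.59183673469386)), (149, np.float64(296.7402597402597)), (150, np.float64(296.71794871794873)), (151, np.float64(296.4752475247525)), (152, np.float64(296.4873949579832)), (153, np.float64(296.48387096774195)), (154, np.float64(296.3960396039604)), (155, np.float64(296.3626373626374)), (156, np.float
[... 291 characters left out ...]
08807 -0.06953557307630309 mid 0.02760136437139249 len 0.19427387489539116 top bias y -0.0014986356286075114
  slope 0.001832087176892124 0.05555214488160321
0.32 0.5 0.12299358121952816 -0.07124115389597652 mid 0.025876213661775824 len 0.19423473511550468 top bias y -0.003223786338224177
  slope 0.001551823041760035 0.05530683718217989
0.36 0 0.1218178382226387 -0.06654456331390166 mid 0.02763663745436852 len 0.18836240153654035 top bias y -0.0014633625456314803
  slope 0.0018320871768922452 0.05555214488160267
0.36 0.5 0.12012620695044454 -0.06819824577316869 mid 0.025963980588637928 len 0.18832445272361323 top bias y -0.003136019411362073
  slope 0.0015518230417591065 0.055306837182179075
```

```bash
python3 -m pendant '[[[0,25,0,0,0,0,1],[0,50,0,0,0,0,1],[0.5,60,0,0,0,0,1],[0.5,60.5,10,0,0,0,1],[0.5,60.5,25,0,0,0,1],[0.5,60.5,36,0,0,0,1],[0.5,60.5,39,0,0,0,1],[0.5,60.5,39,0,0,0,1],[0.5,60.5,39,0,0,0,1],[0.5,60.5,39,0,0,0,1]]]'; python3 - <<'E'
from h import *
o=arm.observe();print(o['position'],R.from_rotvec(o['ee_rot']).as_matrix()[:,2],o['force'])
ims=[get_image("side").astype(float) for _ in range(3)]; im=np.mean(ims,0).round().astype(np.uint8)
cv2.imwrite("pics/s9f.png",im[:,:,::-1]); cv2.imwrite("pics/s9.png",cv2.resize(im[160:205,215:275,::-1],(800,600),interpolation=cv2.INTER_CUBIC))
p=o['position']-[0,0,.272]
print(proj("side",[p,p+[0,0,.04],p+[0,0,.075],[p[0],p[1],.105]]))
g=cv2.cvtColor(im,cv2.COLOR_RGB2GRAY).astype(int);print(g[168:200,226:252])
E
```

```text
clock: 14.02
position: [0.588, -0.0298, 0.3872]
ee_rot: [3.142, -0.0, 0.001]
force: [0.2, 0.1, -1.9]
width: 0.236
[ 0.588  -0.0298  0.3872] [ 0.0008 -0.     -1.    ] [ 0.1564  0.0905 -1.8709]
[[238.3432 185.4302]
 [237.8568 173.6643]
 [237.4205 163.1165]
 [238.4646 188.3692]]
[[124 123 122 122 122 122 122 122 122 117 103 102 104 120 120 121 121 122
  121 122 123 123 123 123 121 121]
 [122 122 121 122 125 137 139 119 119 116 102 102 105 120 120 121 120 120
  120 121 122 123 123 124 123 123]
 [121 121 121 127 139 130 147 118 118 114 102 102 105 120 120 121 122 121
  122 123 123 123 124 124 124 125]
 [120 119 119 122 129 119 129 118 119 115 101 102 105 121 121 122 123 124
  124 124 125 125 125 125 126 126]
 [119 118 118 118 118 119 119 119 120 116 101 101 104 122 123 127 148 167
  167 167 168 163 145 141 125 125]
 [119 120 120 120 121 122 121 120 121 117 105 102 115 162 172 196 209 208
  196 195 196 200 208 204 179 137]
 [121 121 121 122 122 123 123 122 122 118 107 102 138 207 197 162 175 179
  168 168 168 171 180 185 204 146]
 [120 120 120 120 121 122 123 124 124 120 106 103 126 184 17
[... 1965 characters left out ...]
97  94  91
  104 123 123 120 122 121 121 121]
 [131 108  47  45  45  62 102 123 132 139 149 151 138 100  99  97  95 102
  119 124 123 123 123 123 123 122]
 [133 112  43  43  43  58  94 114 124 127 133 132 121 109 106 111 116 119
  124 123 123 123 123 124 124 123]
 [135 114  64  43  50  81 115 117 122 123 126 124 124 121 120 123 126 125
  124 124 123 123 123 124 125 124]
 [134 121 108 104 104 111 122 122 121 121 121 120 124 125 126 126 127 127
  127 126 125 124 124 125 124 125]
 [133 123 123 124 121 122 122 122 121 121 122 123 124 124 125 125 125 126
  126 125 124 123 118  98  98  98]
 [132 123 123 123 121 121 122 121 116  97  97  98  99  99  99  99  99  99
   99  97  97  97  93  78  77  77]]
```

View pics/s9.png

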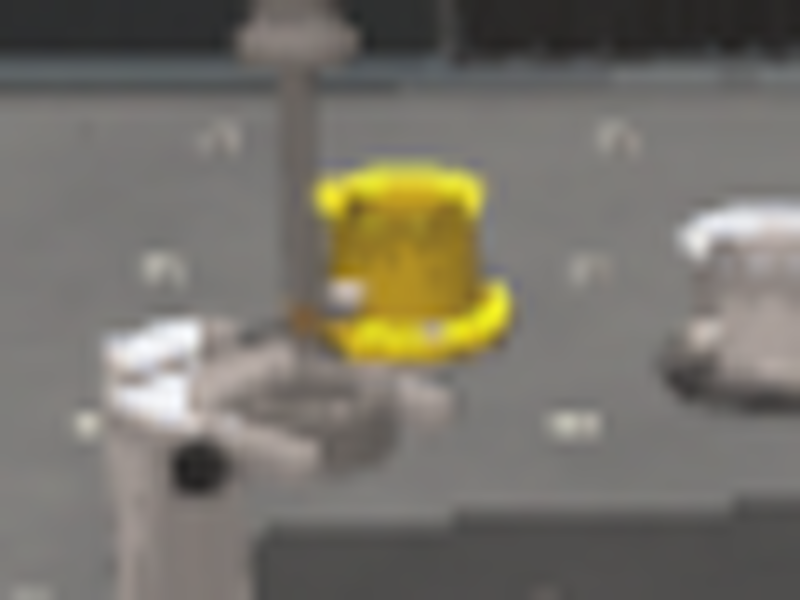

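```bash
python3 - <<'E'
from h import *
s0=cv2.imread("pics/side0.png");g=cv2.cvtColor(s0,cv2.COLOR_BGR2GRAY).astype(int)
print('cols',list(range(226,252)))
for r in range(180,202): print(r,g[r,226:252])
for y in(-.030,-.022):
  c=np.array([.588,y,0]); 
  for nm,off in dict(outfar=[0,-.019,.105],borefar=[0,-.011,.105],borenear=[0,.011,.105],outnear=[0,.019,.105],outnearbot=[0,.019,.089],borefarbot=[0,-.011,.089]).items(): print(y,nm,proj("side",c+off)-.5)
# arm reading noise
ps=[]
for i in range(6):
    get_image("side"); ps.append(arm.observe()['position'])
print(np.array(ps))
E
```

```text
cols [226, 227, 228, 229, 230, 231, 232, 233, 234, 235, 236, 237, 238, 239, 240, 241, 242, 243, 244, 245, 246, 247, 248, 249, 250, 251]
180 [162 140 147 120 121 122 123 123 124 123 123 123 120 112 117 130 132 138
 135 140 136 124 121 115 107 114]
181 [129 119 130 119 120 120 121 122 122 123 123 126 133 131 175 182 151 140
 141 140 137 128 124 117 109 142]
182 [119 119 119 121 123 122 121 123 122 123 128 152 175 131 151 160 140 140
 141 140 138 134 127 117 111 161]
183 [121 121 136 169 149 144 124 124 123 123 129 168 210 150 103 113 124 139
 141 139 138 133 128 129 159 205]
184 [182 209 226 231 228 223 183 122 111 107 103 130 179 142 136 147 182 186
 169 168 167 162 184 200 198 198]
185 [233 238 241 236 205 188 157 115 145 181 165  92  98  96 130 172 188 187
 194 188 187 178 182 180 165 139]
186 [239 221 196 186 147 184 209 223 228 234 229 206 214 165 117 160 152 152
 166 161 159 148 134 114 119 118]
187 [190 162 151 194 226 234 238 241 239 228 229 212 222 215 197 202 197 197
 151 131 131 127 120 116 120 122]
188 [194 225 228 235 241 241 240 232 224 201 185 149 154 164 173 189 216 215
[... 1390 characters left out ...]
0 120 122 124 121 120 122 123 124 124 124 124 124 124
 122 121 119 121 121 121 123 124]
-0.03 outfar [[238.5828 185.8391]]
-0.03 borefar [[238.3333 186.6788]]
-0.03 borenear [[237.6305 189.0431]]
-0.03 outnear [[237.3688 189.9236]]
-0.03 outnearbot [[237.5644 194.5754]]
-0.03 borefarbot [[238.5195 191.2377]]
-0.022 outfar [[238.3333 186.6788]]
-0.022 borefar [[238.0806 187.529 ]]
-0.022 borenear [[237.3688 189.9236]]
-0.022 outnear [[237.1037 190.8155]]
-0.022 outnearbot [[237.3019 195.4926]]
-0.022 borefarbot [[238.2692 192.1124]]
[[ 0.5879 -0.0298  0.3869]
 [ 0.5879 -0.0299  0.3868]
 [ 0.5879 -0.0299  0.3868]
 [ 0.5879 -0.0299  0.3868]
 [ 0.5879 -0.0299  0.3867]
 [ 0.5879 -0.0299  0.3867]]
```

Side view: the tip (237.6,185) sits over the bore (238.0,189), so x agrees within about 1 mm. The calibrated top view puts the ring at y ≈ −0.031. I nudge by under 1 mm and lower the stem in gently.

```bash
python3 -m pendant '[[[-0.6,0.6,0,0,0,0,1],[-0.6,0.6,4,0,0,0,1],[-0.6,0.6,8,0,0,0,1],[-0.6,0.6,12,0,0,0,1],[-0.6,0.6,16,0,0,0,1],[-0.6,0.6,20,0,0,0,1],[-0.6,0.6,24,0,0,0,1],[-0.6,0.6,28,0,0,0,1],[-0.6,0.6,32,0,0,0,1],[-0.6,0.6,36,0,0,0,1],[-0.6,0.6,40,0,0,0,1],[-0.6,0.6,43,0,0,0,1],[-0.6,0.6,45.5,0,0,0,1],[-0.6,0.6,45.5,0,0,0,1],[-0.6,0.6,45.5,0,0,0,1],[-0.6,0.6,45.5,0,0,0,1]]]'; python3 - <<'E'
from h import *
o=arm.observe();print(o['position'],R.from_rotvec(o['ee_rot']).as_matrix()[:,2],o['force'],o['ft_torque'],abs(o['dq']).max())
im=get_image("side")
cv2.imwrite("pics/s10f.png",im[:,:,::-1]); cv2.imwrite("pics/s10.png",cv2.resize(im[165:210,210:270,::-1],(800,600),interpolation=cv2.INTER_CUBIC))
p=o['position']-[0,0,.272]
print(proj("side",[p,p+[0,0,.036],p+[0,0,.075]])-.5)
g=cv2.cvtColor(im,cv2.COLOR_RGB2GRAY).astype(int);print(g[178:208,226:252])
E
```

```text
clock: 16.48
position: [0.5874, -0.0304, 0.3413]
ee_rot: [3.142, -0.0, 0.0]
force: [0.7, -0.8, -2.1]
width: 0.231
[ 0.5874 -0.0304  0.3413] [ 0.0002 -0.     -1.    ] [ 0.7371 -0.8243 -2.1263] [ 0.0034  0.0464 -0.0482] 0.0016019175038214468
[[238.611  197.9733]
 [238.1896 187.7051]
 [237.7216 176.3132]]
[[121 122 123 124 125 125 124 116 103 104 108 109 109 106 101 101 112 120
  125 133 121 118 118 117 113 127]
 [169 158 139 123 124 125 125 124 117 116 109 100  99  95 109 121 122 132
  126 141 134 129 125 115 110 120]
 [164 143 148 122 122 123 125 125 125 124 118 102  99  96 118 131 133 140
  137 142 137 125 123 117 109 114]
 [131 120 132 121 120 121 122 123 124 125 121 104 101 120 178 184 153 141
  142 142 139 130 125 118 110 144]
 [120 120 121 122 124 124 123 124 124 125 121 103 102 113 153 162 141 140
  142 142 139 134 128 118 112 162]
 [123 122 127 137 133 132 126 126 125 124 120 103 102  98 103 114 125 141
  142 141 140 133 129 130 161 207]
 [184 212 217 162 161 163 147 123 112 108 103 102 106 120 137 149 184 189
  171 170 169 164 186 202 198 200]
 [235 239 240 220 148 142 133 100
[... 1774 characters left out ...]
79  79  80
   78  78  77  77  78  77  79  79]
 [132 123 123 123 122 122 120 107  78  78  78  79  79  79  79  78  78  78
   77  77  78  78  78  78  79  79]
 [130 123 122 124 122 122 123 115  77  77  77  78  78  79  78  78  77  78
   77  78  78  78  78  79  79  79]
 [127 123 122 123 122 121 124 122  77  77  78  78  77  78  78  77  77  77
   78  78  79  79  79  79  80  79]
 [127 123 122 124 121 121 125 123  77  77  77  77  77  77  77  76  75  77
   78  79  80  80  80  80  80  79]
 [127 124 122 123 122 122 123 118  76  76  76  76  77  76  76  76  76  78
   79  79  79  79  79  80  80  79]
 [127 125 122 123 122 122 122 118  99  76  76  77  77  76  77  76  77  77
   78  78  78  78  79  79  80  80]]
```

View pics/s10.png

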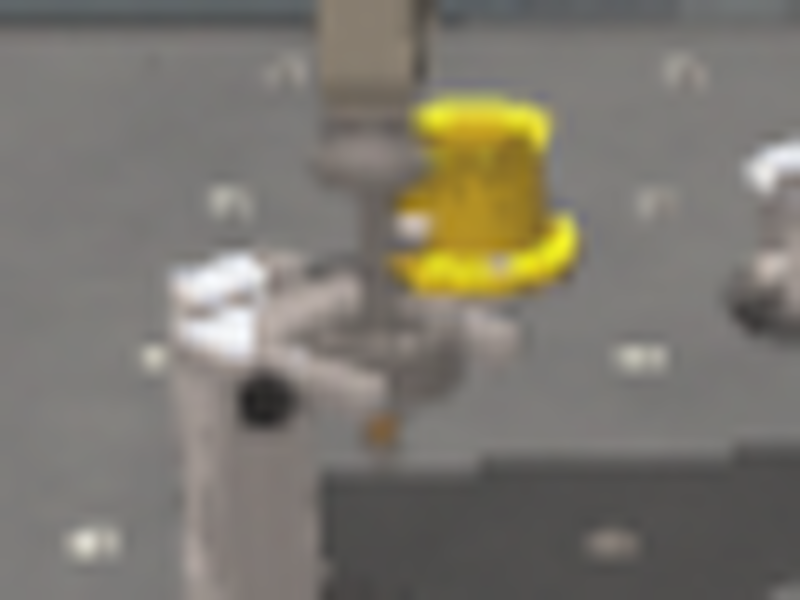

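The stem is through the ring, with the copper tip showing below it at (238,198) and no force change. I refine the ring centre in the stored top picture by its beige colour (the fork is bluish).

```bash
python3 - <<'E'
from h import *
t=cv2.imread("pics/top0.png").astype(int)
rb=t[:,:,2]-t[:,:,0]; g=t.sum(2)//3
print('R-B');print(rb[167:185,271:291]);print('g');print(g[167:185,271:291])
u=cv2.resize(t[164:188,268:292].astype(np.float32),None,fx=10,fy=10,interpolation=cv2.INTER_CUBIC)
for th in (4,8):
    m=((u[:,:,2]-u[:,:,0]>th)&(u.sum(2)/3>130)).astype(np.uint8)
    cs,_=cv2.findContours(m,cv2.RETR_EXTERNAL,cv2.CHAIN_APPROX_NONE); c=max(cs,key=cv2.contourArea); h=cv2.convexHull(c)
    (x,y),ax,_=cv2.fitEllipse(h); uv=((x+.5)/10-.5+268,(y+.5)/10-.5+164); print(th,uv,np.array(ax)/10,plane("top",uv,.105))
for uv in((280.08,175.49),): print(plane("top",uv,.105))
E
```

```text
R-B
[[ -3   1  -1  -5   0   0   1 -29  -7 -11 -11 -14 -14 -14 -14 -15 -23 -11
  -14 -14]
 [ -2  -2   1  -3  -1   3 -28  -7  -1  -9  -6  -6 -15 -14 -14 -14 -16 -18
  -11 -13]
 [ -1   1  -1   5   1 -19  -7  -3 -12   7  11  -9  -4 -13 -14 -14 -14 -13
  -18 -13]
 [ -1  -3  15   7 -16 -13  -7 -11   8   8   3   9 -16  -4 -12 -13 -14 -14
  -14 -19]
 [ -5  -5   2   2 -17 -11  -7  13  20  20  18  19  12 -25  -4 -12 -14 -14
  -15 -13]
 [ -2  -1  -6 -12 -12  -6  20  17  11  19  20  15  22  16 -23   0 -10 -14
  -13 -14]
 [ -2   1 -11  -6  -5  21  12  18  13  11  10  16   5  21   7 -26   0 -11
  -13 -13]
 [  8  -6  -2  -4  11  16  20   6   2   2   0   6  17  13  14   8 -25 -18
  -14 -13]
 [ 21   0  -7   7   8  12  17   3   3   1   0  -1  16   8  14   4   0 -29
  -13   0]
 [ 10 -15   4   1  14   3  14   0   2   0  -1  -2  12  11  18   4 -29  -5
    0 -14]
 [  2   5   3   6   7   0  20   8   0  -2  -1   3  20  10  14 -17  -4   0
  -10   7]
 [  1   3   5   4   3  14   0  23   7   2   8  21  13  22 -11 -12   0 -10
    8   1]
 [  0   3   3   5   6   7  15   0  17  19  19   9  23   5 -21  -1  -1   8
  
[... 1463 characters left out ...]
 96  96  96  88  62 189 255 247 240 237 252 203 130 244 254 248 112
   36  44]
 [ 90  94  96 100 104  35  67 149 166 204 184 157 137 243 254 252 107  48
   92  48]
 [ 93  94 100  56  58  39  34  78  56  73  67 147 245 253 252 111  31  37
  105 100]
 [ 95  97 100  92  41  39  91  53  35  22 126 252 254 251 137  33  42  46
  112  69]
 [ 99  97  96  98  92  89 103  94  43  58 255 255 252 135  90  44  50  49
   69  44]
 [100  96  94  95 100 100  99 104  41  24 255 255 141  89  58  49  52  53
   46  36]]
4 (280.043798828125, 176.1979103088379) [ 9.945  12.6969] [ 0.5864 -0.033   0.105 ]
8 (280.0849884033203, 175.55203170776366) [ 9.9748 10.7176] [ 0.5889 -0.0329  0.105 ]
[ 0.5891 -0.0329  0.105 ]
```

Bore (280.08,175.5) and ring rim (280.08,175.55) agree, so the ring is at y ≈ −0.031. The side view and the bias-corrected top view both put the tip about 1.2 mm too far in +x. I make a small correction and hold still.

```bash
python3 -m pendant '[[[-0.4,0.2,0,0,0,0,1],[-0.8,0.4,0,0,0,0,1],[-1.2,0.7,0,0,0,0,1],[-1.2,0.7,0,0,0,0,1],[-1.2,0.7,0,0,0,0,1],[-1.2,0.7,0,0,0,0,1],[-1.2,0.7,0,0,0,0,1],[-1.2,0.7,0,0,0,0,1]]]'; python3 - <<'E'
from h import *
im=np.mean([get_image("side").astype(float) for _ in range(4)],0).round().astype(np.uint8)
o=arm.observe();print(o['position'],R.from_rotvec(o['ee_rot']).as_matrix()[:,2],o['force'],abs(o['dq']).max(),o['width'],o['clock'])
cv2.imwrite("pics/s11.png",cv2.resize(im[165:210,210:270,::-1],(800,600),interpolation=cv2.INTER_CUBIC))
g=cv2.cvtColor(im,cv2.COLOR_RGB2GRAY).astype(int)
for r in (176,177,178,180,181,182,183,195,196,197,198,199,200): print(r,g[r,232:244])
print(proj("side",o['position']-[0,0,.272])-.5)
E
```

```text
clock: 17.52
position: [0.5861, -0.0312, 0.3412]
ee_rot: [3.142, -0.0, 0.0]
force: [-0.1, -0.1, -2.1]
width: 0.235
[ 0.5861 -0.0311  0.3412] [ 0. -0. -1.] [-0.5171 -0.5706 -1.693 ] 0.001857118721541287 0.23536385936500445 17.725
176 [120 117 126 127 132 137 136 129 126 123 122 132]
177 [122 116 106 116 122 126 126 120 113 107 104 116]
178 [126 121 101 103 107 108 109 106 102  99 100 117]
180 [124 124 125 124 118 104 101  99 118 131 134 140]
181 [122 123 124 124 120 107 103 121 178 184 153 142]
182 [123 124 124 125 121 106 103 115 153 162 142 141]
183 [126 126 125 124 121 105 104 103 103 114 126 140]
195 [ 94 114 125 128 134 132 120 103 101 111 116 119]
196 [115 118 122 124 126 121 106 101 107 124 126 126]
197 [123 122 121 122 121 117  97 100 110 127 127 128]
198 [122 122 121 121 122 119 104 102 109 126 126 127]
199 [123 122 121 122 122 121 111 109 115 125 125 125]
200 [123 118  96  97  98  98  94  93  95  99 100  99]
[[239.0075 197.9265]]
```

View pics/s11.png

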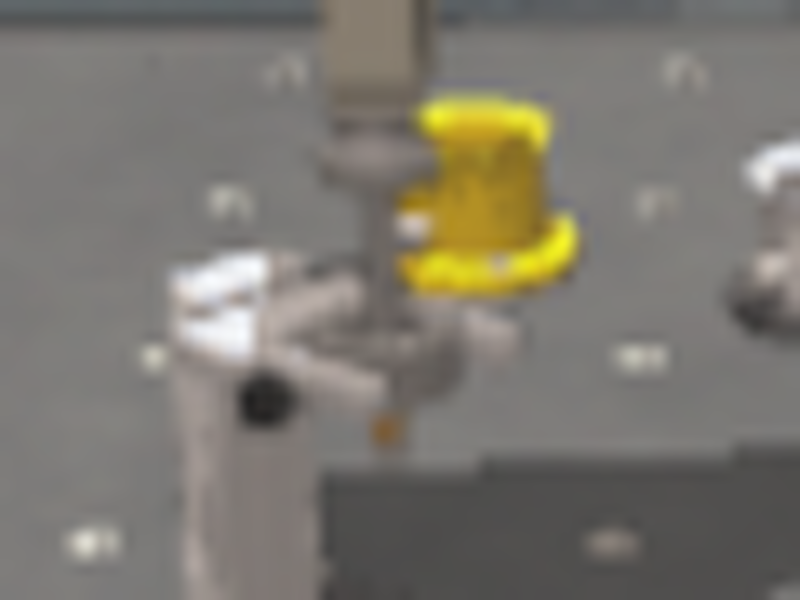

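```bash
python3 - <<'E'
from cell import arm
print(arm.sign_off())
E
```

```text
the job is handed in; nothing more can be done
None
```

I took the sensor out of its holder, dipped its tip in the pot and lowered its stem through the ring. I handed in at about 18 s of the 64 s, still holding it there. `sign_off()` gives no verdict, so what follows is from my own checks.

- **Dip:** the tool pose put the tip 16 mm below the pot's rim. In the side picture the stem went behind the near rim, as it should.
- **Final position:** the tool pose puts the tip 20 mm below the ring's underside. The tool pointed straight down with the joints almost still (under 0.002 rad/s), and the grip opening was about 21.6 mm on the 22 mm handle.
- **Contact:** the wrist force stayed at about 2 N throughout, and neither it nor the pictures showed the sensor touching the ring or its stand. The loupe, flange and bearing were not near the path. I did not measure their positions again at the end.
- **Centring, across the side view:** the tip was 0 to 1.2 mm off the bore's axis.
- **Centring, along the side view:** this rests on the top view, corrected using the visible ends of the gripper, and is good to about 1–1.5 mm. The arm hid the final fit from the top camera, so I could not see it directly.
- **Disagreement:** rows in the side view read up to about 1 px lower than predicted for the ring (about 10 mm along the viewing direction if real). The inserted tip read lower by a similar amount, so I treated it as camera bias.

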